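# Refit a washed hob knob and hold it in to light the ring

### The arm

A 6-joint arm with a two-finger parallel gripper is mounted at the origin on the work surface. World frame = base frame: x ahead of the robot, y to its left, z up, the work surface at z = 0. Lengths are in m, angles in rad, forces in N, time in s.
With the tool pointing down it reaches from about 0.375 to 0.825 m from the base axis. Payload 5.5 kg.
Tool frame: the origin (TCP) lies on the centre line of the jaws, within the pads' length; the fingertips stand 14 mm ahead of it and the grasp point (between the pads) lies 5 mm behind it; z points along the fingers, y is the direction in which the jaws open and shut (so a half turn about z gives the same grasp; the last joint's range is limited). The gripper opens to 85 mm and grips with 20 to 120 N. Pads are 22 mm wide; open, the fingers measure 114 mm over their backs; the gripper's body (76 mm by 85 mm) begins 54 mm behind the grasp point. The pads swing forward as they close: fully open they stand 13 mm farther back than shut.
Start: joints at [1.243, 0.314, -0.047, 1.21, 0, 1.571], TCP at [0.193, 0.568, 0.245] pointing down, gripper open.
Joint ranges: [-2.67, 2.67], [-0.69, 1.73], [-1.03, 1.25], [-2.08, 2.16], [-1.42, 1.45], [-3.14, 3.14]. Speed limits (rad/s): [2.39, 2.39, 3.01, 3.14, 3.14, 3.14].

### API

Orientations are given as a unit quaternion [x, y, z, w].
In Python, from cell import monitor, eyes, ticket gives the robot as it stands.
- The arm moves only by the shell command python3 -m crank 'ROWS' [OPENING] [FORCE]. ROWS is JSON, a list of rows, each a list of 6 numbers: the shift along the tool's x, y, z in cm, then the turn, a rotation vector about the tool's x, y, z in rad. A call has 1 to 10 rows; each row shifts and turns the pose as measured when the row begins, along the tool's axes as they then stand; what a row does not reach is not made up. A row lasts 1/12 s, in which the tool goes at most 41.7 mm and 7.16 degrees, less where a joint would pass 70% of its speed; a pose out of reach is approached as far as the arm can. A call with a gripper value outside its range is refused whole. OPENING is the opening, from -1 (shut) to 1 (fully open), set as the call begins (- or left out, the last holds). The fingers move at their own pace and stop on an object; FORCE is the grip in N (left out, the last holds). Time passes only in rows, so rows that do not move let the fingers close. It gives the time, the measured TCP pose, the force and the opening at its end, in the units of the state.
- monitor.sense(): the state, without advancing time (a new reading comes with each control period).
- eyes.camera(name): name is "side" or "top" or "wrist"; returns the picture (384x512x3 uint8, red, green, blue); there is no depth.
- eyes.camera_info(name): a dict with "K" (3x3 intrinsics, pixels), "k1" (the pictures are not rectified: a ray, as slopes to the right and down, at radius r is drawn at 1 + k1 r^2 times it, then the intrinsics apply), "R" (3x3) and "t" (3): a world point X has camera coordinates R X + t; the wrist camera has in their place "mount" (4x4, takes a point from camera to tool coordinates, whose origin is the TCP and whose axes are the flange's). Camera axes: x right, y down, z forward; pixel columns grow to the right and rows downward; lengths in m; the calibration is good to about 2 mm. A picture is of the moment at which its call begins: read the wrist's pose just before it. camera_info takes no time and is no camera call.
- ticket.hand_in(): hands the job in, once; it reports no verdict.
The state is a dict: "t": time; "joint_pos": joint angles; "joint_velocities": joint speeds; "tau": joint torques, N m; "tool_pos": TCP position; "tcp_rot": TCP orientation; "force": force on the tool from outside, world axes, zero at the start; "ft_torque": the same for the moment, N m; "width": finger opening in m.
Only numpy, scipy, OpenCV 4.12 (cv2) and the standard library are available. Lean on these libraries where they do the work, as an engineer would, in place of code of your own. Each camera call takes 0.05 s, during which the arm holds its last target. There are 200 camera calls.

### The job

The washed control knob of the two-ring gas hob is standing on the worktop; put it back on the bare spindle, with its white pointer towards the white off mark so that its keyed bore matches the flat of the spindle, and press it fully in. Keeping it pressed in, turn it counter-clockwise until the pointer faces the orange flame mark, as you would to light the ring, and finish like that: still gripping the knob and holding it pressed in at the flame mark, not letting go. Leave the other knob, the jug, the syrup bottle and the spatula alone.

Things in the scene. Friction and masses are not known exactly. Their poses are not given: they have to be found in the camera images.
- knob_centre (a point): Centre of the loose black hob knob (0.09 kg), 21 mm above its underside, standing bore down on the worktop. Round skirt 54 mm across, 12 mm high; on it a bar grip 50 mm long (own x), 18 mm wide (y), from 12 to 42 mm height, to be pinched across the 18 mm. A white pointer line runs on the bar's top from the centre to its +x end and down that end: +x is the pointer's direction, z up.
- knob_bore (a point): Mouth of the knob's bore, at the centre of its underside, axes as knob_centre. The D-shaped bore goes 18 mm up the axis: 13 mm across, with a flat 3.4 mm from the axis on the pointer (+x) side.
- stem_tip (a point): Tip of the bare metal tap spindle, upright on the hob, 27 mm above the deck, on its axis. 12 mm round with a flat 3 mm from the axis on its own +x side, which starts facing the white off mark; the last 3 mm taper. The knob slides on freely if pointer and flat agree to 0.15 rad; fully on, the knob's centre is 3 mm above this tip, its underside 9 mm above the deck. Moves with the spindle.
- tap_push (a joint): How far the bare spindle is pressed in, m: 0 out, 0.005 fully in (a hard stop). A spring pushes back up with 3 N at 0 and 8 N fully in, so it comes out again when let go.
- tap_turn (a joint): How far the bare spindle is turned counter-clockwise seen from above, rad: 0 off (as found), stop at 1.9. Light friction (0.015 N m); it stays where it is left. The knob has about 0.25 rad of play on the spindle, which trails it: with the pointer at the orange flame mark, 1.05 rad from off, this reads about 0.8.
- off_mark (a point): White dot, 11 mm, on the black 100 mm control plate round the bare spindle, 40 mm from the spindle's axis, on the side away from the hob's front edge. At the height of the deck.
- light_mark (a point): Orange flame mark, about 13 mm, on the same plate, 40 mm from the spindle's axis, 60 degrees counter-clockwise (seen from above) from the white dot. Own +x points from the spindle's axis outwards through the mark: the direction of the pointer at the end.
- hob: Steel two-ring gas hob, 380 (x) x 500 (y) mm, deck 55 mm above the worktop; origin at the centre of its underside on the worktop. Own +x points from the front edge (with the controls) to the back. The two controls are 125 mm in front of its centre, 80 mm to either side; either may be the bare one. Black pan grates, top 99 mm above the worktop, begin 85 mm behind the controls.
- other_knob (a point): Centre of the like knob that is still on the other control, 160 mm from the bare spindle, 30 mm above the deck. Leave it alone.
- other_push (a joint): How far the other knob is pressed in, m; to stay at 0.
- other_turn (a joint): How far the other knob is turned, rad; to stay at 0.
- jug_centre (a point): Centre of a white plastic jug with a handle, 90 mm across, 110 mm high; bystander.
- syrup_centre (a point): Centre of an amber syrup bottle, 56 mm across, 130 mm high; bystander.
- spatula: A spatula lying on the worktop; bystander.
There are look-alikes about, which are no part of the job. What is shaped like the part that bears knob_centre but pink or yellow is not meant.

How it is judged:
By the outcome, as a careful person would: the job done as asked, in the order asked, and still so for the second after the job is handed in, while the arm keeps its last pose, push and grip.
It also fails if it takes over 51 s, if anything falls off the work surface, if the arm or the gripper's body presses on something with over 40 N, if the wrist force passes 120 N, or if a joint passes its speed limit or range.

## Working session

There is one attempt and no reset: what is moved stays moved. The work goes in short steps, Python scripts to look and compute and a shell command to move; the robot and the scene stay as the last step left them, time stands still between calls to the robot, and variables do not carry over. Pictures are saved under pics/ and viewed, about 8 in all and at most 12, crops included, and the job is handed in when it is done.

```bash
mkdir -p pics; ls
cat > h.py <<'E'
import numpy as np, cv2
from scipy.spatial.transform import Rotation as Rn
from cell import monitor, eyes, ticket
def pose():
    s=monitor.sense(); return np.array(s["tool_pos"]),Rn.from_quat(s["tcp_rot"]).as_matrix(),s
def cam(name):
    """K,k1,C,Rwc (cam->world)"""
    i=eyes.camera_info(name);K=np.array(i["K"]);k1=i["k1"]
    if "mount" in i:
        p,R,_=pose();M=np.array(i["mount"]);return K,k1,p+R@M[:3,3],R@M[:3,:3]
    R=np.array(i["R"]);return K,k1,-R.T@np.array(i["t"]),R.T
def ray(c,u,v):
    K,k1,C,R=c;d=np.array([(u-K[0,2])/K[0,0],(v-K[1,2])/K[1,1]]);x=d.copy()
    for _ in range(30): x=d/(1+k1*(x@x))
    r=R@np.array([x[0],x[1],1]);return C,r/np.linalg.norm(r)
def onz(c,u,v,z):
    C,r=ray(c,u,v);return C+r*(z-C[2])/r[2]
def tri(rays):
    A=np.zeros((3,3));b=np.zeros(3)
    for C,r in rays:
        P=np.eye(3)-np.outer(r,r);A+=P;b+=P@C
    x=np.linalg.solve(A,b);return x,[np.linalg.norm((np.eye(3)-np.outer(r,r))@(x-C)) for C,r in rays]
def proj(c,X):
    K,k1,C,R=c;q=R.T@(np.array(X)-C);s=q[:2]/q[2];s=s*(1+k1*(s@s));return K[0,0]*s[0]+K[0,2],K[1,1]*s[1]+K[1,2]
def snap(name,fn,scale=1.5):
    c=cam(name);im=np.array(eyes.camera(name))[:,:,::-1].copy();cv2.imwrite(f"pics/{fn}_raw.png",im)
    import pickle;pickle.dump(c,open(f"pics/{fn}.pkl","wb"))
    cv2.imwrite(f"pics/{fn}.png",cv2.resize(im,None,fx=scale,fy=scale,interpolation=cv2.INTER_CUBIC));return c,im
def load(fn):
    import pickle;return pickle.load(open(f"pics/{fn}.pkl","rb")),cv2.imread(f"pics/{fn}_raw.png")
E
python3 - <<'E'
from h import *
for n in("top","side","wrist"): 
    c,im=snap(n,n+"0"); print(n,c[2].round(3),c[3][:,2].round(2))
a,b,c=[cv2.imread(f"pics/{n}0_raw.png") for n in("top","side","wrist")]
cv2.imwrite("pics/all0.png",cv2.resize(np.vstack([np.hstack([a,b]),np.hstack([c,c*0])]),(800,600),interpolation=cv2.INTER_AREA))
print(monitor.sense())
E
```

```text
pics
top [ 0.48  -0.071  1.245] [ 0.08  0.03 -1.  ]
side [-0.039 -0.694  0.621] [ 0.57  0.63 -0.53]
wrist [0.12  0.593 0.373] [ 0.29 -0.1  -0.95]
{'t': 0.15, 'joint_pos': array([ 1.24296086e+00,  3.14058211e-01, -4.78371693e-02,  1.21021898e+00,
        2.08243204e-05,  1.57079929e+00]), 'joint_velocities': array([ 0.00177861, -0.0019108 ,  0.00176918, -0.0001836 ,  0.00092291,
       -0.00036712]), 'tau': array([ 1.53417750e-04, -5.40045834e+01,  3.40059936e+01,  1.32833380e-02,
       -4.34701815e-05, -1.24060996e-06]), 'tool_pos': array([0.19305257, 0.56764159, 0.24464121]), 'tcp_rot': array([ 1.63186097e-01,  9.86595086e-01, -6.48483703e-04, -1.17812999e-04]), 'force': array([-1.02448418,  0.01821147,  0.607973  ]), 'ft_torque': array([ 0.02713733, -0.01756955,  0.01662596]), 'width': 0.08521636467467017}
```

View pics/all0.png

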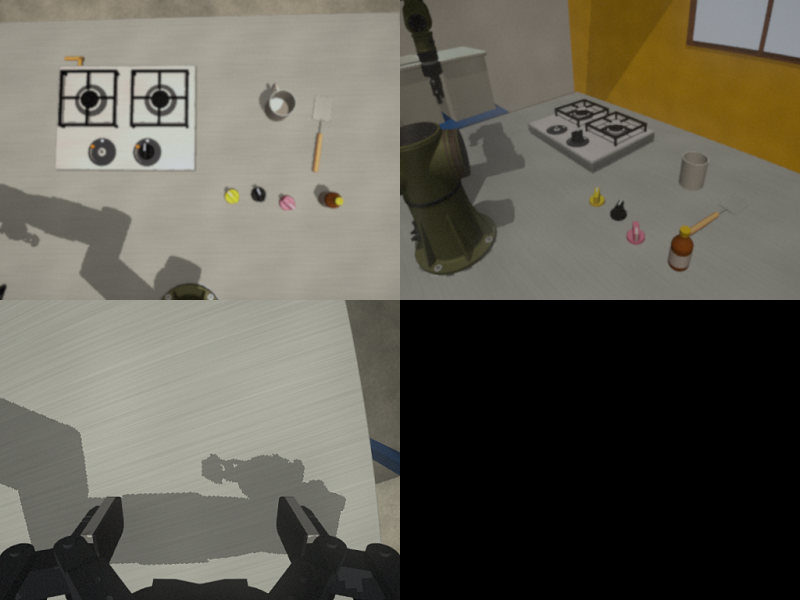

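Top view, in composite pixels: yellow knob (232,196), black (259,194), pink (287,202). The black one fits, since pink and yellow are excluded. The bare spindle is on the left plate (102,151) and the other knob is at (147,151). I'll confirm this in an enlarged crop.

Run:
```python
from h import *
a=cv2.imread("pics/top0_raw.png");b=cv2.imread("pics/side0_raw.png")
def cr(im,u,v,w,h):
    return cv2.resize(im[v:v+h,u:u+w],(400,300),interpolation=cv2.INTER_CUBIC)
# crops 80x60 => x5
cv2.imwrite("pics/c1.png",np.vstack([np.hstack([cr(a,292,218,80,60),cr(a,96,164,80,60)]),np.hstack([cr(b,240,235,80,60),cr(b,172,145,80,60)])]))
```

```text
(no output)
```

View pics/c1.png

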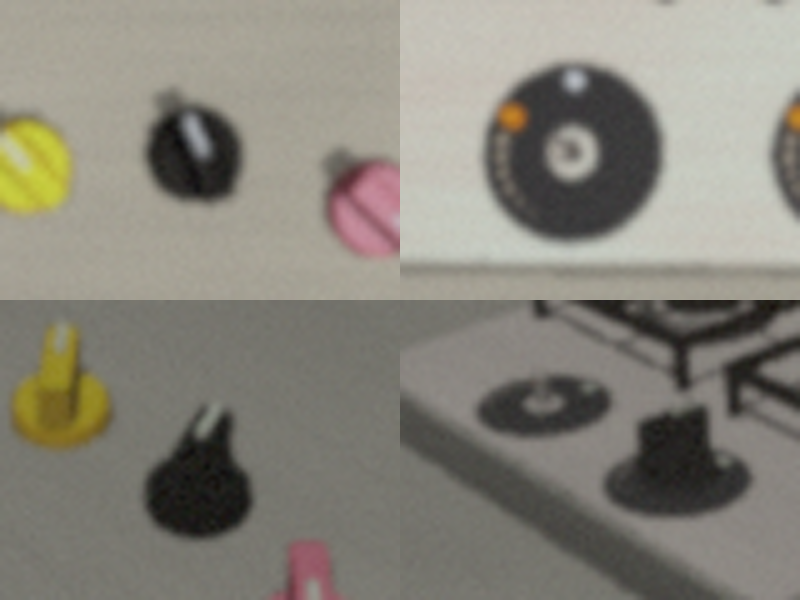

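Crop check: the black knob is at raw top (331,248), with its pointer up and slightly left. The bare spindle's plate is at (130.6,194.5), the white dot at (131,180) and the orange mark at (118.4,187). This confirms the black knob and the left control.

Run:
```python
from h import *
c,im=load("top0");s,_=load("side0")
# knob: white line tail/tip
tp=[onz(c,292+u/5,218+v/5,.042) for u,v in((187,115),(206,157))]
d=tp[0]-tp[1];print("knob ptr",tp,np.arctan2(d[1],d[0]))
print("knob skirt",onz(c,292+195/5,218+153/5,.01))
print("knob side skirt",onz(s,240+198/5,235+(493-300)/5,.01))
for n,u,v in(("plate",173,152),("white",175,81),("orange",112,117)): print(n,onz(c,96+u/5,164+v/5,.055))
print("plate side",onz(s,172+143/5,145+105/5,.055),"white side",onz(s,172+190/5,145+88/5,.055))
# heights by two views
print("plate tri",tri([ray(c,96+173/5,164+152/5),ray(s,172+143/5,145+105/5)]))
print("knobtip tri",tri([ray(c,292+187/5,218+115/5),ray(s,240+213/5,235+107/5)]))
print("other",onz(c,96+80+85/5,164+150/5,.055), "hob front-left",onz(c,72,217,.055))
p,R,_=pose();print(p,R.round(3))
```

```text
knob ptr [array([ 0.44911571, -0.24667019,  0.042     ]), array([ 0.42624468, -0.25633555,  0.042     ])] 0.399838476879796
knob skirt [ 0.42711121 -0.25519984  0.01      ]
knob side skirt [ 0.42317186 -0.25576126  0.01      ]
plate [0.5842849 0.2966442 0.055    ]
white [0.62362426 0.29590751 0.055     ]
orange [0.60422836 0.33083084 0.055     ]
plate side [0.58424496 0.30161658 0.055     ] white side [0.62548488 0.29966663 0.055     ]
plate tri (array([0.58294745, 0.29686004, 0.05709059]), [np.float64(0.001432318980822606), np.float64(0.0014323189808227057)])
knobtip tri (array([ 0.4476452 , -0.24486282,  0.04438054]), [np.float64(0.002109455395497686), np.float64(0.0021094553954976495)])
other [0.58259161 0.12400845 0.055     ] hob front-left [0.52443154 0.45912005 0.055     ]
[0.19305257 0.56764159 0.24464121] [[-0.947  0.322 -0.   ]
 [ 0.322  0.947 -0.001]
 [ 0.    -0.001 -1.   ]]
```

```bash
python3 -m crank '[[-3.5,-2.2,0,0,0,0],[-3.5,-2.2,0,0,0,0],[-3.5,-2.2,0,0,0,0],[-3.5,-2.2,0,0,0,0],[-3.5,-2.2,0,0,0,0],[-3.5,-2.2,0,0,0,0],[-3.5,-2.2,0,0,0,0],[-3.5,-2.2,0,0,0,0],[-3.5,-2.2,0,0,0,0],[-3.5,-2.2,0,0,0,0]]' 1 40
python3 -m crank '[[-1,-3.8,0,0,0,0],[-1,-3.8,0,0,0,0],[-1,-3.8,0,0,0,0],[-1,-3.8,0,0,0,0],[-1,-3.8,0,0,0,0],[-1,-3.8,0,0,0,0],[-1,-3.8,0,0,0,0],[-1,-3.8,0,0,0,0],[-1,-3.8,0,0,0,0],[-1,-3.8,0,0,0,0]]'
python3 -m crank '[[0,0,1,0,0,-0.12],[0,0,1,0,0,-0.12],[0,0,1,0,0,-0.12],[0,0,1,0,0,-0.12],[0,0,1,0,0,-0.12],[0,0,1,0,0,-0.12]]'
python3 - <<'E'
from h import *
p,R,s=pose();d=R.T@(np.array([.426,-.2555,.17])-p);print(s['t'],p,np.arctan2(R[1,1],R[0,1]),s['joint_pos'],"go cm",d*100,R[:,2])
E
```

```text
t: 0.98
tool_pos: [0.4532, 0.247, 0.2407]
tcp_rot: [0.155, 0.988, -0.001, -0.002]
force: [0.8, -0.3, -0.3]
width: 0.0854
t: 1.82
tool_pos: [0.4319, -0.1632, 0.2396]
tcp_rot: [0.155, 0.988, -0.001, -0.001]
force: [0.2, -0.2, 0.1]
width: 0.0854
t: 2.32
tool_pos: [0.4308, -0.1753, 0.1787]
tcp_rot: [-0.209, 0.978, -0.003, 0.0]
force: [0.8, 1.1, -1.0]
width: 0.0855
2.3167 [ 0.43082493 -0.17526665  0.17873277] 1.991843987230508 [-0.38288336  0.09857181 -0.47145713  0.99686848 -0.00511548 -0.80393789] go cm [ 3.71872398 -7.11968848  0.92219415] [ 0.00170542 -0.00620165 -0.99997932]
```

```bash
python3 -m crank '[[1.2,-2.4,0,0,0,0],[1.2,-2.4,0,0,0,0],[0,0,0,0,0,0]]' | tail -0
python3 -c "
from h import *
snap('wrist','w1',1)"
python3 -m crank '[[1.2,-2.4,0.5,0,0,0],[0,0,0,0,0,0],[0,0,0,0,0,0]]'
python3 - <<'E'
from h import *
c,im=snap('wrist','w2',1)
a=cv2.imread("pics/w1.png")
cv2.imwrite("pics/w12.png",cv2.resize(np.hstack([a,im])[:300],(800,234)));
# enlarge both: knob region predicted
for n in("w1","w2"):
    c,_=load(n);print(n,proj(c,[.426,-.2555,.02]))
cv2.imwrite("pics/w12.png",np.vstack([cv2.resize(a[:,:],(400,300)),cv2.resize(im,(400,300))]))
E
```

```text
t: 2.87
tool_pos: [0.425, -0.2529, 0.1701]
tcp_rot: [-0.213, 0.977, 0.001, -0.002]
force: [-0.3, -0.2, 0.3]
width: 0.0853
w1 (np.float64(227.4766815380245), np.float64(161.13717026254886))
w2 (np.float64(252.1598148853864), np.float64(176.0126947867838))Exception ignored on flushing sys.stdout:
BrokenPipeError: [Errno 32] Broken pipe
```

View pics/w2.png

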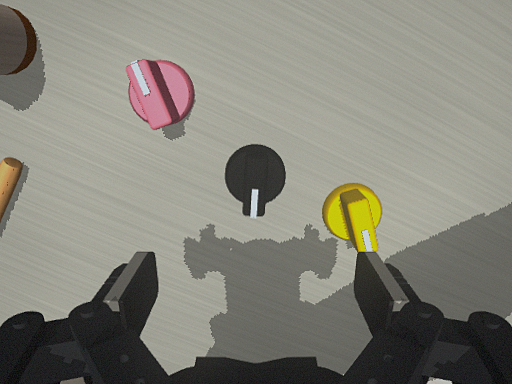

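The wrist view shows the black knob at (255,175), its pointer facing down the picture (tool −x) and ending at (254,215). Pink is at (160,93) and yellow at (352,212). Next I'll measure it from the two wrist places.

```bash
cat >> h.py <<'E'
def knobpix(im,u,v,r=50):
    """dark blob + white line inside near (u,v): blob ellipse, line endpoints"""
    x0,y0=int(u-r),int(v-r);sub=im[y0:y0+2*r,x0:x0+2*r].astype(int)
    g=sub.max(2);off=np.array([x0,y0])
    w=((g>150)&(sub.max(2)-sub.min(2)<30)).astype(np.uint8);dk=(g<62).astype(np.uint8)
    n,l,st,ce=cv2.connectedComponentsWithStats(dk);i=1+np.argmin(np.hypot(*(ce[1:]-r).T)-st[1:,4]/50)
    blob=(l==i).astype(np.uint8);return off,w,blob,st[i]
E
python3 - <<'E'
from h import *
L={}
for n,u,v in(("w1",227,165),("w2",254,178)):
    c,im=load(n);off,w,b,st=knobpix(im,u,v)
    # white line component touching hull of blob: bright vs table -> use threshold 185
    sub=im[off[1]:off[1]+100,off[0]:off[0]+100].min(2)
    m=(sub>190).astype(np.uint8);k,l,s,ce=cv2.connectedComponentsWithStats(m)
    print(n,"blob",st,"white",[(s[i][:5].tolist(),(ce[i]+off).round(1)) for i in range(1,k) if s[i][4]>40])
    i=1+np.argmax(s[1:,4]);pts=np.argwhere(l==i)[:,::-1]+off
    r=cv2.minAreaRect(pts.astype(np.float32));L[n]=(c,r);print(r)
    cv2.imwrite(f"pics/{n}k.png",cv2.resize(im[off[1]:off[1]+100,off[0]:off[0]+100],(400,400),interpolation=cv2.INTER_CUBIC))
cv2.imwrite("pics/k12.png",np.hstack([cv2.imread("pics/w1k.png"),cv2.imread("pics/w2k.png")]))
E
```

```text
w1 blob [  25   15   60   71 2833] white [([47, 59, 7, 28, 152], array([227.2, 186.8]))]
((227.21197509765625, 187.48892211914062), (5.457503318786621, 27.172218322753906), 2.2025980949401855)
w2 blob [  22   17   59   71 2880] white [([47, 62, 7, 28, 154], array([253.7, 203.2]))]
((253.62644958496094, 203.4766387939453), (5.5516676902771, 27.321691513061523), 3.5763344764709473)
```

View pics/k12.png

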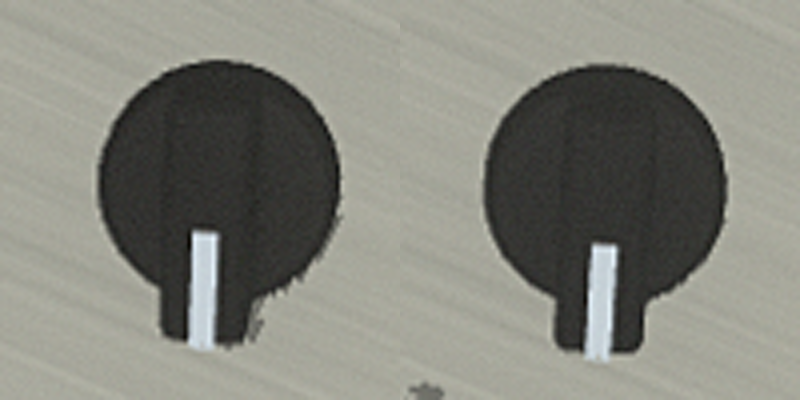

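Run:
```python
from h import *
c1,_=load("w1");c2,_=load("w2")
P={"start":((228.25,172.75),(255,188.75)),"end":((227.1,201.8),(253.2,217.8))}
for n,(a,b) in P.items(): print(n,tri([ray(c1,*a),ray(c2,*b)]),onz(c1,*a,.042),onz(c2,*b,.042))
a=onz(c2,*P["start"][1],.042);b=onz(c2,*P["end"][1],.042);d=b-a;print(np.linalg.norm(d),"yaw",np.arctan2(d[1],d[0]))
a1=onz(c1,*P["start"][0],.042);b1=onz(c1,*P["end"][0],.042);d=b1-a1;print(np.linalg.norm(d),"yaw",np.arctan2(d[1],d[0]))
# skirt circle centre at z~.012 (upper 3/4 of silhouette): w2 circle centre px (605,185)
print("skirt",onz(c2,204+205/4,128+185/4,.01),onz(c1,177+219/4,115+180/4,.01))
p,R,s=pose();print(p,"jaw yaw",np.arctan2(R[1,1],R[0,1])-np.pi/2,R[:,2]);print("go cm",R.T@(a-p)*100,R.T@(a1-p)*100)
```

```text
start (array([ 0.42875743, -0.2516351 ,  0.0424658 ]), [np.float64(5.223967802049385e-05), np.float64(5.2239678020548423e-05)]) [ 0.42893976 -0.25162498  0.042     ] [ 0.42883715 -0.25157014  0.042     ]
end (array([ 0.45093702, -0.24299984,  0.04370169]), [np.float64(1.5215811235693437e-05), np.float64(1.5215811235748581e-05)]) [ 0.451537   -0.24288495  0.042     ] [ 0.45159265 -0.24271966  0.042     ]
0.024416056736418185 yaw 0.370934282423037
0.024228572910973998 yaw 0.36905294822034485
skirt [ 0.42599158 -0.25266405  0.01      ] [ 0.4259549 -0.2523471  0.01     ]
[ 0.42510611 -0.25294231  0.17014218] jaw yaw 0.4305781186859603 [-4.00649231e-03 -1.49404831e-04 -9.99991963e-01]
go cm [-0.44377332 -0.05073017 12.81259994] [-0.45080807 -0.05999563 12.81255965]
```

```bash
python3 -m crank '[[-0.3,-0.05,0,0,0,0.06],[0,0,3,0,0,0],[0,0,3,0,0,0],[0,0,2.5,0,0,0],[0,0,1.5,0,0,0],[0,0,0,0,0,0],[0,0,0,0,0,0]]' 0.1
python3 - <<'E'
from h import *
p,R,s=pose();print(p,"jaw yaw",np.arctan2(R[1,1],R[0,1])-np.pi/2,R[:,2],s['width'],"go cm",R.T@(np.array([.428,-.252,.03])-p)*100)
E
```

```text
t: 3.5
tool_pos: [0.4303, -0.2465, 0.0697]
tcp_rot: [-0.185, 0.983, -0.0, 0.0]
force: [-0.3, -0.3, -0.7]
width: 0.047
[ 0.43026101 -0.24650406  0.06965573] jaw yaw 0.3729881342060404 [ 8.61846139e-04 -5.76367664e-04 -9.99999463e-01] 0.04702597231961605 go cm [ 0.41317706 -0.42604031  3.96569283]
```

```bash
python3 -m crank '[[0.4,-0.4,0,0,0,0],[0,0,1.5,0,0,0],[0,0,1.2,0,0,0],[0,0,0,0,0,0],[0,0,0,0,0,0]]'
python3 - <<'E'
from h import *
p,R,s=pose();print(p,"jaw yaw",np.arctan2(R[1,1],R[0,1])-np.pi/2,R[:,2],s['width'],"go cm",R.T@(np.array([.428,-.252,.03])-p)*100)
E
```

```text
t: 3.92
tool_pos: [0.4318, -0.2535, 0.0484]
tcp_rot: [-0.187, 0.982, -0.003, 0.004]
force: [0.1, 0.1, 0.6]
width: 0.047
[ 0.43175783 -0.25348067  0.04843429] jaw yaw 0.3753516812666875 [ 0.00813695 -0.00509556 -0.99995391] 0.04698409009853025 go cm [0.30583431 0.28975098 1.83953173]
```

```bash
cat > st.py <<'E'
import sys
from h import *
t=np.array([float(a) for a in sys.argv[1:4]]);y=float(sys.argv[4])
p,R,s=pose();Rt=np.array([[-np.cos(y),-np.sin(y),0],[-np.sin(y),np.cos(y),0],[0,0,-1]]).T
x=np.array([-np.cos(y),-np.sin(y),0]);yy=np.array([-np.sin(y),np.cos(y),0]);Rt=np.stack([x,yy,[0,0,-1]],1)
print(f"t{s['t']:.2f}",p.round(4),"yaw",round(np.arctan2(R[1,1],R[0,1])-np.pi/2,3),"w",round(s['width'],4),"F",s['force'].round(1),"M",s['ft_torque'].round(2))
print("go cm",(R.T@(t-p)*100).round(2),"rot",Rn.from_matrix(R.T@Rt).as_rotvec().round(3))
E
python3 -m crank '[[0,0,0,0,0,0]]'|tail -0; python3 st.py .428 -.252 .03 .37
python3 -m crank '[[0.3,0.3,0,0.004,0.009,0],[0,0,0,0,0,0],[0,0,0,0,0,0]]'|cat>/dev/null; python3 st.py .428 -.252 .03 .37
```

```text
t4.00 [ 0.4323 -0.2539  0.0496] yaw 0.375 w 0.047 F [0.6 0.2 0.1] M [0.06 0.05 0.03]
go cm [0.34 0.35 1.96] rot [-0.009  0.007  0.005]
t4.25 [ 0.4297 -0.2533  0.0525] yaw 0.375 w 0.0468 F [ 0.1 -0.8  0.5] M [ 0.01 -0.03 -0.01]
go cm [0.11 0.22 2.24] rot [-0.017 -0.001  0.005]Exception ignored on flushing sys.stdout:
BrokenPipeError: [Errno 32] Broken pipe
```

```bash
for i in 1 2 3; do python3 -m crank '[[0,0,0,0,0,0]]'|cat>/dev/null; python3 st.py .428 -.252 .03 .37; done; python3 -m crank '[[0,0.1,1,-0.01,0,0]]'|cat>/dev/null; python3 st.py .428 -.252 .03 .37;python3 -m crank '[[0,0.1,1,-0.01,0,0]]'|cat>/dev/null; python3 st.py .428 -.252 .03 .37
```

```text
t4.33 [ 0.4298 -0.2533  0.0529] yaw 0.375 w 0.0468 F [-0.  -0.1 -0.1] M [ 0.04  0.02 -0.02]
go cm [0.12 0.23 2.29] rot [-0.017 -0.     0.005]
t4.42 [ 0.4301 -0.2534  0.0533] yaw 0.375 w 0.0469 F [ 0.   0.2 -0.6] M [ 0.03 -0.02 -0.02]
go cm [0.14 0.25 2.32] rot [-0.018 -0.     0.005]
t4.50 [ 0.4302 -0.2534  0.0535] yaw 0.375 w 0.0469 F [ 0.5 -0.3  0.1] M [-0.05 -0.01  0.03]
go cm [0.15 0.26 2.34] rot [-0.018  0.     0.005]
t4.58 [ 0.4311 -0.2533  0.0447] yaw 0.375 w 0.0471 F [ 0.6 -0.2  0.5] M [ 0.06 -0.06  0.02]
go cm [0.25 0.25 1.47] rot [-0.01   0.002  0.005]
t4.67 [ 0.4311 -0.2524  0.0342] yaw 0.376 w 0.047 F [-0.8 -0.6 -0.8] M [ 0.02  0.05 -0.01]
go cm [0.27 0.15 0.42] rot [0.    0.003 0.006]
```

```bash
python3 -m crank '[[0.3,0.15,0.3,0,0,0]]'>/dev/null; python3 st.py .428 -.252 .03 .37;python3 -m crank '[[0.1,0.1,0.1,0,0.003,0.005]]'>/dev/null; python3 st.py .428 -.252 .03 .37
```

```text
t4.75 [ 0.4276 -0.252   0.0296] yaw 0.376 w 0.047 F [ 0.6  0.7 -0.9] M [-0.08  0.06  0.01]
go cm [-0.04 -0.02 -0.04] rot [0.002 0.002 0.006]
t4.83 [ 0.4249 -0.251   0.0271] yaw 0.37 w 0.0467 F [-0.6 -0.6  0.3] M [-0.02 -0.03 -0.02]
go cm [-0.25 -0.21 -0.3 ] rot [ 0.004 -0.003  0.   ]
```

```bash
python3 -m crank '[[-0.2,-0.15,-0.2,0,0,0]]'>/dev/null; python3 st.py .428 -.252 .03 .37;python3 -m crank '[[0,0,0,0,0,0]]'>/dev/null; python3 st.py .428 -.252 .03 .37
```

```text
t4.92 [ 0.4256 -0.2509  0.0277] yaw 0.369 w 0.0475 F [-0.   0.7  0. ] M [0.06 0.03 0.  ]
go cm [-0.18 -0.19 -0.23] rot [ 0.007 -0.005 -0.001]
t5.00 [ 0.4259 -0.251   0.0276] yaw 0.369 w 0.0474 F [ 0.7 -0.4 -0.6] M [-0.04 -0.04 -0.03]
go cm [-0.16 -0.17 -0.24] rot [ 0.007 -0.005 -0.001]
```

```bash
python3 -m crank '[[-0.25,-0.2,-0.4,0.007,-0.004,0]]'>/dev/null; python3 st.py .428 -.252 .03 .37;python3 -m crank '[[0,0,0,0,0,0]]'>/dev/null; python3 st.py .428 -.252 .03 .37
```

```text
t5.08 [ 0.428  -0.2515  0.0309] yaw 0.369 w 0.0466 F [0.1 0.7 0.1] M [0.02 0.06 0.02]
go cm [ 0.02 -0.04  0.09] rot [ 0.001 -0.002 -0.001]
t5.17 [ 0.4292 -0.252   0.0318] yaw 0.369 w 0.0471 F [1.2 0.4 0.2] M [-0.07 -0.06 -0.07]
go cm [0.11 0.04 0.18] rot [-0.001 -0.001 -0.001]
```

```bash
python3 -m crank '[[0,0,0.1,0,0,0],[0,0,0,0,0,0],[0,0,0,0,0,0],[0,0,0,0,0,0],[0,0,0,0,0,0]]' -1 80; python3 st.py .428 -.252 .03 .37
```

```text
t: 5.58
tool_pos: [0.4303, -0.2524, 0.0322]
tcp_rot: [-0.184, 0.983, -0.001, 0.001]
force: [0.3, -0.5, -1.4]
width: 0.0164
t5.58 [ 0.4303 -0.2524  0.0322] yaw 0.37 w 0.0164 F [ 0.3 -0.5 -1.4] M [-0.02 -0.01 -0.06]
go cm [0.2  0.13 0.22] rot [-0.003  0.001 -0.   ]
```

```bash
python3 -m crank '[[0,0,-2,0,0,0],[0,0,-3.5,0,0,0],[0,0,-3.5,0,0,0.1],[0,0,-3.5,0,0,0.1],[0,0,-3.5,0,0,0.1],[0,0,-1,0,0,0.09]]'
python3 -m crank '[[-1,3.95,0,0,0,0],[-1,3.95,0,0,0,0],[-1,3.95,0,0,0,0],[-1,3.95,0,0,0,0],[-1,3.95,0,0,0,0],[-1,3.95,0,0,0,0]]'
python3 st.py .583 .297 .2 -.02
```

```text
t: 6.08
tool_pos: [0.4251, -0.2492, 0.2037]
tcp_rot: [0.018, 1.0, 0.002, -0.005]
force: [0.6, -0.1, -1.9]
width: 0.0167
t: 6.58
tool_pos: [0.4995, -0.0174, 0.2095]
tcp_rot: [0.03, 1.0, -0.002, 0.001]
force: [2.3, -0.3, -1.2]
width: 0.0166
t6.58 [ 0.4995 -0.0174  0.2095] yaw -0.059 w 0.0166 F [ 2.3 -0.3 -1.2] M [-0.06 -0.11  0.03]
go cm [-6.48 31.88  0.85] rot [-0.003  0.001 -0.039]
```

```bash
python3 -m crank '[[-0.8,3.95,0,0,0,0],[-0.8,3.95,0,0,0,0],[-0.8,3.95,0,0,0,0],[-0.8,3.95,0,0,0,0],[-0.8,3.95,0,0,0,0],[-0.8,3.95,0,0,0,0],[-0.8,3.95,0,0,0,0],[-0.6,2.5,0,0,0,-0.04],[0,0,0,0,0,0],[0,0,0,0,0,0]]'>/dev/null
python3 st.py .583 .297 .2 -.02
python3 - <<'E'
from h import *
snap('wrist','w3',1)
E
```

```text
t7.42 [0.5781 0.3005 0.2046] yaw -0.007 w 0.0164 F [ 0.2  0.1 -1.2] M [-0.02 -0.05  0.04]
go cm [-0.5  -0.34  0.46] rot [-0.003 -0.     0.013]
```

View pics/w3.png

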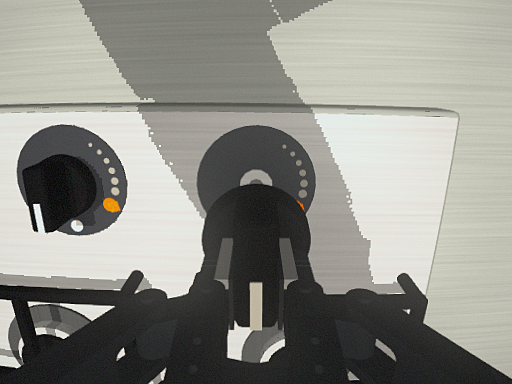

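Wrist picture: the knob is held well, with its white pointer at (256,283–330), and the spindle (256,178) is half hidden. I'll shift about 6 cm away to see the plate clear, from two places.

```bash
python3 -m crank '[[-2.8,-1.7,0,0,0,0],[-2.8,-1.7,0,0,0,0],[0,0,0,0,0,0],[0,0,0,0,0,0]]'>/dev/null
python3 -c "
from h import *
snap('wrist','w4',1)"
python3 -m crank '[[-0.5,3.5,0,0,0,0],[0,0,0,0,0,0],[0,0,0,0,0,0]]'>/dev/null
python3 st.py .583 .297 .2 -.02
python3 - <<'E'
from h import *
snap('wrist','w5',1)
o=[]
for n in("w4","w5"):
    c,im=load(n);u,v=map(int,proj(c,[.598,.297,.06]));print(n,u,v)
    u=min(max(u,64),447);v=min(max(v,64),319)
    print("crop",u-64,v-64);o.append(cv2.resize(im[v-64:v+64,u-64:u+64],(400,400),interpolation=cv2.INTER_CUBIC))
cv2.imwrite("pics/w45.png",np.hstack(o))
E
```

```text
t8.10 [0.6367 0.2924 0.2036] yaw -0.015 w 0.0165 F [ 0.  -1.  -0.7] M [-0.04 -0.01 -0.  ]
go cm [5.37 0.38 0.39] rot [-0.007 -0.006  0.005]
w4 301 135
crop 237 71
w5 261 131
crop 197 67
```

View pics/w45.png

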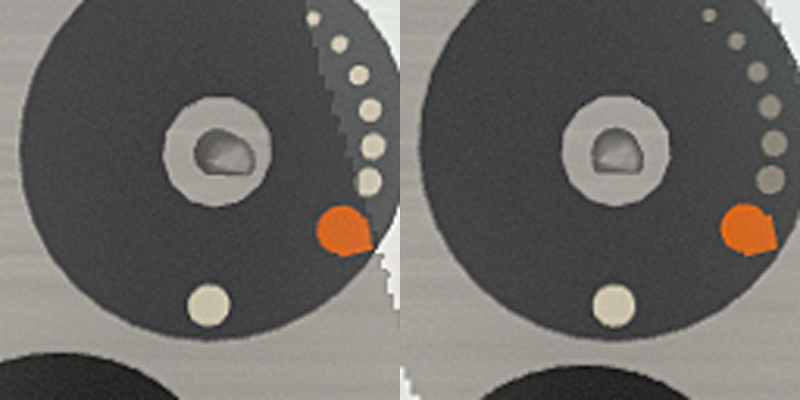

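Run:
```python
from h import *
def fit(m):
    k,l,s,ce=cv2.connectedComponentsWithStats(m.astype(np.uint8));i=1+np.argmax(s[1:,4]);return ce[i],s[i]
k=128/400;R_={}
for n,(ox,oy),wash in(("w4",(237,71),(217,151)),("w5",(197,67),(215.5,151))):
    c,im=load(n);sub=im[oy:oy+128,ox:ox+128].astype(int);b,g,r=sub[...,0],sub[...,1],sub[...,2]
    om,_=fit((r>170)&(b<90)&(g<150))
    yy,xx=np.mgrid[:128,:128];wc=np.array([208 if n=="w4" else 214,305])*k
    wm,_=fit((sub.min(2)>120)&(np.hypot(xx-wc[0],yy-wc[1])<9))
    R_[n]={a:(c,u+np.array([ox,oy])) for a,u in(("wash",np.array(wash)*k),("white",wm),("orange",om))}
    # plate outline: dark ellipse
    print(n,{a:onz(c,*u,.055).round(4) for a,(_,u) in R_[n].items()})
for a in("wash","white","orange"): print(a,tri([ray(R_[n][a][0],*R_[n][a][1]) for n in R_]))
P={}
for n in R_:
    q={a:onz(c,*u,.056) for a,(c,u) in R_[n].items()}
    d=q["white"]-q["wash"];e=q["orange"]-q["wash"]
    print(n,"r",np.linalg.norm(d),np.linalg.norm(e),"yaw",np.arctan2(d[1],d[0]),np.arctan2(e[1],e[0]))
    X=np.array([*q["wash"][:2],.082]);c=R_[n]["wash"][0];o=dict(w4=(237,71),w5=(197,67))[n]
    u=np.array(proj(c,X));print("tip expected in crop px",(u-o)/k)
# held knob: pointer line in tool frame, from w3,w5
for n in("w3","w4","w5"):
    c,im=load(n);s=im[270:345,235:280].astype(int);m=(s.min(2)>120)
    ce,st=fit(m);ys=np.argwhere(m)[:,0];print(n,"line",st,ce+[235,270])
    l=cv2.fitLine(np.argwhere(m)[:,::-1].astype(np.float32),cv2.DIST_HUBER,0,.01,.01).ravel();print(l)
```

```text
w4 {'wash': array([0.5858, 0.3009, 0.055 ]), 'white': array([0.6258, 0.2995, 0.055 ]), 'orange': array([0.6063, 0.3343, 0.055 ])}
w5 {'wash': array([0.5861, 0.3005, 0.055 ]), 'white': array([0.6258, 0.2995, 0.055 ]), 'orange': array([0.6063, 0.3344, 0.055 ])}
wash (array([0.58563076, 0.30047319, 0.05780848]), [np.float64(0.00017930703043639686), np.float64(0.0001793070304363751)])
white (array([0.6257847 , 0.29946273, 0.05497454]), [np.float64(1.2914618068498756e-06), np.float64(1.2914618071187257e-06)])
orange (array([0.60637259, 0.33441854, 0.05458104]), [np.float64(4.479482253309632e-05), np.float64(4.479482253301926e-05)])
w4 r 0.03990429187498109 0.03907277226198946 yaw -0.035549026776586244 1.0207626120818094
tip expected in crop px [232.34289618 163.17223601]
w5 r 0.03957697121658907 0.03930803565948159 yaw -0.0264337425058199 1.0310553312866853
tip expected in crop px [217.95064856 161.73933044]
w3 line [  0  13  27  62 826] [251.06900726 314.83050847]
[ 0.2877209 -0.9577143 16.675713  43.400665 ]
w4 line [ 13  13  32  52 780] [258.18846154 312.86666667]
[ 0.11185028  0.99372506 21.612032   39.665657  ]
w5 line [  0  13  27  50 685] [253.31094891 310.09489051]
[ 0.10222875 -0.99476093 19.646297   38.045723  ]
```

Run:
```python
from h import *
i=eyes.camera_info("wrist");K=np.array(i["K"]);M=np.array(i["mount"]);c=(K,i["k1"],M[:3,3],M[:3,:3])
for n in("w3","w4","w5"):
    _,im=load(n);s=im[275:345,244:270].astype(int);m=(s.min(2)>110).astype(np.uint8)
    k,l,st,ce=cv2.connectedComponentsWithStats(m);j=1+np.argmin(abs(ce[1:,0]-12)+1000*(st[1:,4]<60))
    q=np.argwhere(l==j);y0,y1=q[:,0].min(),q[:,0].max()+1
    top=q[q[:,0]<=y0+4][:,1].mean()+244.5;bot=q[q[:,0]>=y1-8][:,1].mean()+244.5
    a=onz(c,top,y0+275,-.010);b=onz(c,bot,y1+275,-.010)
    print(n,st[j],"start px",(top,y0+275),"end",(bot,y1+275),"tool start",a.round(4),"end",b.round(4),"len",np.linalg.norm(b-a))
# skirt: silhouette rear edge
```

```text
w3 [  0   8  18  61 651] start px (np.float64(256.0), np.int64(283)) end (np.float64(245.44444444444446), np.int64(344)) tool start [ 0.0005  0.0004 -0.01  ] end [-0.0302 -0.0041 -0.01  ] len 0.031028324315006028
w4 [  4   8  22  52 695] start px (np.float64(256.0), np.int64(283)) end (np.float64(258.72754491017963), np.int64(335)) tool start [ 0.0005  0.0004 -0.01  ] end [-0.0253  0.0016 -0.01  ] len 0.025841004298287697
w5 [  0   8  18  50 620] start px (np.float64(256.0), np.int64(283)) end (np.float64(252.93103448275863), np.int64(333)) tool start [ 0.0005  0.0004 -0.01  ] end [-0.0243 -0.0009 -0.01  ] len 0.024783926413624088
```

```bash
python3 -m crank '[[2.5,0.4,0,0,0,0],[2.4,0.4,2,0,0,0],[0,0,3,0,0,0],[0,0,1.2,0,0,0],[0,0,0,0,0,0],[0,0,0,0,0,0]]'>/dev/null
python3 st.py .5867 .3000 .122 -.025
```

```text
t8.65 [0.5837 0.3004 0.1426] yaw -0.016 w 0.0165 F [-0.7 -0.9 -0.9] M [-0.01  0.01  0.03]
go cm [-0.3  -0.03  2.06] rot [-0.004 -0.004  0.009]
```

```bash
python3 -m crank '[[-0.2,0,1,-0.004,-0.004,0.009]]'>/dev/null
python3 st.py .5867 .3000 .122 -.025;  python3 -m crank '[[-0.1,0,0.8,0,0,0]]'>/dev/null
python3 st.py .5867 .3000 .122 -.025;  python3 -m crank '[[0,0,0,0,0,0]]'>/dev/null
python3 st.py .5867 .3000 .122 -.025
```

```text
t8.73 [0.587  0.3008 0.1352] yaw -0.025 w 0.0162 F [ 0.6 -0.  -0.7] M [ 0.01 -0.05  0.01]
go cm [ 0.03 -0.08  1.32] rot [0.002 0.003 0.   ]
t8.82 [0.589  0.3007 0.1281] yaw -0.026 w 0.0163 F [ 0.1  1.  -2. ] M [-0.09  0.03  0.  ]
go cm [ 0.23 -0.08  0.61] rot [ 0.003  0.005 -0.001]
t8.90 [0.5893 0.3004 0.1277] yaw -0.026 w 0.0168 F [-0.1  0.1 -0.9] M [-0.03  0.05  0.01]
go cm [ 0.26 -0.05  0.57] rot [ 0.002  0.004 -0.001]
```

```bash
python3 -m crank '[[0.3,-0.06,0.3,0.002,0.004,0]]'>/dev/null
python3 st.py .5867 .3000 .118 -.025;  python3 -m crank '[[0,0,0.3,0,0,0]]'>/dev/null
python3 st.py .5867 .3000 .118 -.025
```

```text
t8.98 [0.5877 0.3001 0.126 ] yaw -0.027 w 0.0161 F [ 0.   0.2 -0.3] M [ 0.04 -0.06 -0.03]
go cm [ 0.1  -0.01  0.8 ] rot [ 0.001  0.002 -0.002]
t9.07 [0.5878 0.3001 0.1234] yaw -0.027 w 0.0168 F [-0.  -0.4 -1.2] M [0.01 0.07 0.01]
go cm [ 0.11 -0.01  0.54] rot [ 0.001  0.002 -0.002]
```

```bash
python3 -m crank '[[0.12,0,0.3,0,0.002,0]]'>/dev/null
python3 st.py .5867 .3000 .0962 -.025;  python3 -m crank '[[0,0,0.4,0,0,0]]'>/dev/null
python3 st.py .5867 .3000 .0962 -.025;  python3 -m crank '[[0,0,0.4,0,0,0]]'>/dev/null
python3 st.py .5867 .3000 .0962 -.025
```

```text
t9.15 [0.5873 0.3003 0.121 ] yaw -0.027 w 0.0167 F [-0.2 -0.2 -1.3] M [-0.   -0.03 -0.02]
go cm [ 0.06 -0.03  2.48] rot [ 0.002  0.001 -0.002]
t9.23 [0.5875 0.3004 0.1173] yaw -0.027 w 0.0167 F [-0.3  0.4 -1.4] M [ 0.01 -0.    0.03]
go cm [ 0.08 -0.05  2.11] rot [ 0.002  0.002 -0.002]
t9.32 [0.5877 0.3006 0.1133] yaw -0.027 w 0.0168 F [ 1.2  0.5 -0.4] M [ 0.05 -0.01  0.05]
go cm [ 0.1  -0.06  1.71] rot [ 0.003  0.002 -0.002]
```

```bash
python3 -m crank '[[0.1,-0.06,0.25,0.002,0,0]]'>/dev/null
python3 st.py .5867 .3000 .0962 -.025;  python3 -m crank '[[0.05,-0.02,0.25,0,0,0]]'>/dev/null
python3 st.py .5867 .3000 .0962 -.025
```

```text
t9.40 [0.5867 0.3    0.1103] yaw -0.027 w 0.0166 F [ 0.5  0.1 -0.6] M [ 0.03 -0.33  0.04]
go cm [0.01 0.   1.41] rot [ 0.001  0.002 -0.002]
t9.48 [0.5868 0.2998 0.1077] yaw -0.027 w 0.0165 F [ 1.9 -0.8  1. ] M [ 0.   -0.43  0.06]
go cm [0.01 0.01 1.15] rot [ 0.001  0.004 -0.002]
```

```bash
for i in 1 2; do python3 -m crank '[[0,0,0.35,0,0,0]]'>/dev/null
python3 st.py .5867 .3000 .0962 -.025; done
```

```text
t9.57 [0.587  0.3    0.1042] yaw -0.027 w 0.0166 F [-0.1  0.4 -0.8] M [-0.02 -0.01  0.01]
go cm [0.03 0.   0.8 ] rot [ 0.001  0.004 -0.002]
t9.65 [0.5869 0.3    0.1004] yaw -0.027 w 0.0165 F [ 0.4  0.  -1.1] M [ 0.01 -0.    0.03]
go cm [0.02 0.   0.42] rot [ 0.001  0.004 -0.002]
```

Sliding on freely. I'll seat it and press in.

```bash
for i in 1 2 3 4 5; do python3 -m crank '[[0,0,0.3,0,0.001,0]]'>/dev/null
python3 st.py .5867 .3000 .0912 -.025; done
```

```text
t9.73 [0.5869 0.3    0.097 ] yaw -0.027 w 0.0165 F [ 1.4 -0.1 -0.5] M [-0.03 -0.21 -0.03]
go cm [0.02 0.   0.58] rot [ 0.001  0.003 -0.002]
t9.82 [0.587  0.3    0.0938] yaw -0.027 w 0.0165 F [-0.4 -0.3  3.4] M [-0.14  0.07 -0.01]
go cm [0.03 0.   0.26] rot [ 0.001  0.002 -0.002]
t9.90 [0.5871 0.3    0.091 ] yaw -0.027 w 0.0174 F [-1.6 -1.2  6.1] M [-0.23  0.35 -0.01]
go cm [ 0.04 -0.01 -0.02] rot [ 0.001  0.001 -0.002]
t9.98 [0.5874 0.3002 0.09  ] yaw -0.027 w 0.0166 F [-9.4 -5.3 33.6] M [-1.19  2.09  0.03]
go cm [ 0.07 -0.02 -0.12] rot [ 0.002  0.001 -0.002]
t10.07 [0.5875 0.3002 0.0901] yaw -0.027 w 0.0163 F [-9.8 -5.  30.3] M [-1.19  2.25  0.07]
go cm [ 0.08 -0.02 -0.11] rot [ 0.002  0.001 -0.002]
```

```bash
for i in 1 2 3; do python3 -m crank '[[0.05,0,0.2,0,0,-0.1]]'>/dev/null
python3 st.py .5867 .3005 .090 1.02; done
```

```text
t10.15 [0.5874 0.3005 0.0906] yaw 0.074 w 0.0166 F [-0.4 -1.   8.6] M [-0.17  0.36 -0.02]
go cm [0.07 0.   0.06] rot [ 0.001  0.004 -0.946]
t10.23 [0.5876 0.3009 0.0907] yaw 0.179 w 0.0164 F [-1.   0.   8.1] M [-0.2   0.33  0.04]
go cm [ 0.1  -0.02  0.07] rot [ 0.001  0.007 -0.841]
t10.32 [0.5876 0.3013 0.0906] yaw 0.284 w 0.0169 F [-4.  -1.4 12.9] M [-0.43  0.9  -0.02]
go cm [ 0.11 -0.05  0.06] rot [ 0.001  0.009 -0.736]
```

```bash
for i in 1 2 3; do python3 -m crank '[[0.08,-0.05,0.35,0,0.004,-0.1]]'>/dev/null
python3 st.py .5867 .3008 .090 1.02; done
```

```text
t10.40 [0.5877 0.3015 0.0902] yaw 0.389 w 0.0166 F [-9.4 -0.9 28.4] M [-0.38  1.82 -0.02]
go cm [ 0.12 -0.03  0.02] rot [ 0.002  0.009 -0.631]
t10.48 [0.5876 0.3018 0.0902] yaw 0.494 w 0.0164 F [-8.7 -2.3 25.5] M [-0.5   1.92 -0.07]
go cm [ 0.12 -0.04  0.02] rot [ 0.003  0.008 -0.526]
t10.57 [0.5874 0.302  0.0903] yaw 0.6 w 0.0164 F [-6.9 -2.8 21.8] M [-0.42  1.77  0.01]
go cm [ 0.13 -0.06  0.03] rot [ 0.005  0.008 -0.42 ]
```

```bash
for i in 1 2 3 4; do python3 -m crank '[[0.12,-0.06,0.35,0.003,0.005,-0.1]]'>/dev/null
python3 st.py .5865 .3010 .090 1.02; done
```

```text
t10.65 [0.5872 0.3022 0.0903] yaw 0.706 w 0.0168 F [-6.7 -0.1 19.4] M [ 0.09  1.55 -0.11]
go cm [ 0.13 -0.05  0.03] rot [ 0.004  0.006 -0.314]
t10.73 [0.5869 0.3025 0.0903] yaw 0.811 w 0.0163 F [-6.7  0.9 20.9] M [-0.05  1.67 -0.02]
go cm [ 0.14 -0.07  0.03] rot [ 0.002  0.005 -0.209]
t10.82 [0.5867 0.3027 0.0903] yaw 0.917 w 0.0165 F [-8.1 -1.4 22.6] M [-0.06  1.84 -0.02]
go cm [ 0.15 -0.09  0.03] rot [ 0.     0.003 -0.103]
t10.90 [0.5864 0.3029 0.0903] yaw 1.023 w 0.0168 F [-9.4 -0.1 22.1] M [-0.08  1.93 -0.04]
go cm [ 0.16 -0.11  0.03] rot [-0.002  0.002  0.003]
```

```bash
python3 - <<'E'
from h import *
c,w=snap('wrist','w6',1);_,a=snap('top','t6',1);_,b=snap('side','s6',1)
f=lambda im,u,v,W,H:cv2.resize(im[v:v+H,u:u+W],(400,300),interpolation=cv2.INTER_CUBIC)
cv2.imwrite("pics/f6.png",np.vstack([np.hstack([cv2.resize(w,(400,300)),f(w,176,180,200,150)]),np.hstack([f(a,76,144,120,90),f(b,152,125,120,90)])]))
E
python3 st.py .5865 .3010 .090 1.02
```

```text
t11.05 [0.5865 0.3029 0.0902] yaw 1.018 w 0.0167 F [-7.   0.3 21.5] M [-0.21  1.85 -0.01]
go cm [ 0.16 -0.1   0.02] rot [-0.002  0.002 -0.002]
```

View pics/f6.png

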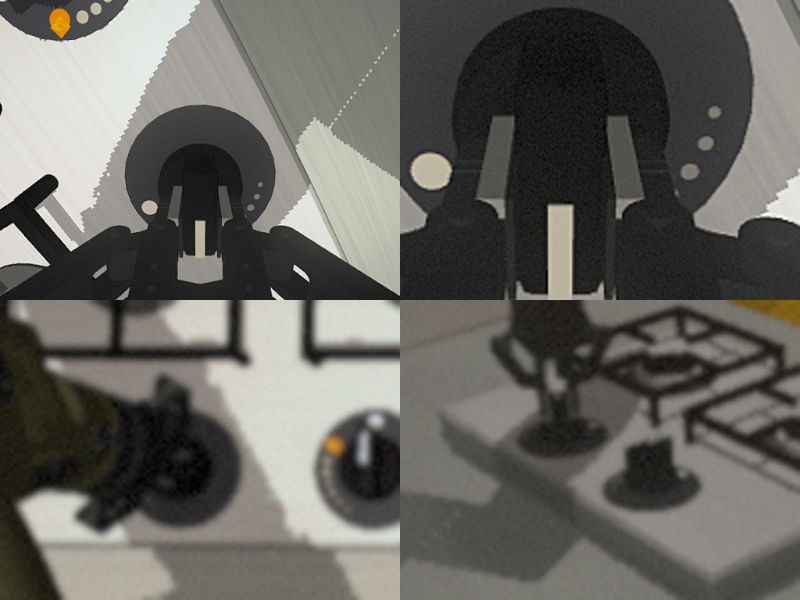

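The final picture shows the knob on the spindle in the grip. The pointer is straight along the tool at tool yaw 1.02 (flame mark measured at 1.02–1.03), the white dot is about 60° to one side, and the other knob still points at its own dot. The force is steady at about 21 N, with z at the stop.

```bash
python3 -c "
from cell import ticket
print(ticket.hand_in())"; python3 st.py .5865 .3010 .090 1.02
```

```text
the job is handed in; nothing more can be done
None
the job is handed in; nothing more can be done
```

The black knob is back on the bare left spindle, pressed to its stop and turned counter-clockwise to the orange flame mark. I handed the job in at about 11 s of the 51 s, with the gripper still holding and pressing it there. No verdict was reported.

**Pressing:** The knob went on at the off mark with almost no resistance. I pressed it to the hard stop at about 30 N. The push stayed at 8–28 N through the turn and was 21 N in the last reading, with the tool still at the stop height.

The weakest moment was early in the turn. The push fell to about 8 N there, which is just the spring's own force at full depth, so the spindle may have come out by a few tenths of a millimetre. I pressed harder from then on.

**Final angle:** The last reading was 1.018 rad, against 1.02–1.03 measured for the flame mark. In the last wrist picture the pointer lies straight along the tool. The flame mark itself was hidden by the gripper, so I checked the angle from the tool pose and the earlier measurement.

**Disagreements:** At the end the tool stood about 2 mm to the side of the computed axis, with a sideways force of about 7 N, so the knob may be leaning slightly on the spindle. The gripper read 16.5 mm on the 18 mm bar, but the grip did not slip.

**Other things:** In the last picture the other knob still points at its own off mark. I planned the path clear of the jug, bottle and spatula, but took no final picture of them.

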